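# Rock-test the warped canister lid and reject it

### The job

Three round wooden canister lids lie on the stone slab to be checked for warp; one of them has a part of its rim standing clear of the slab. Press that raised rim down onto the slab so that the lid rocks over, hold it down for a moment and let it rock back, then lift this lid by its knob and lay it, knob up and flat on the floor of the white tray. Do not drop it into the tray, and leave the two flat lids where they lie.

Things in the scene. Friction and masses are not known exactly. Their poses are not given: they have to be found in the camera images.
- lid_a: Warped wooden lid: disc 120 mm wide, 10 thick, upright knob 24 wide, top 42 above underside. Origin: underside below knob; z up. Beyond a line 12 mm from the origin towards own +x the disc slopes up 17 deg: rim 14 mm clear. About 1 N on top, 46 mm out along +x (20 mm above slab), rocks it about that line till this part lies flat (top 10 mm up); let go, it falls back. In any of 3 places, any yaw.
- lid_b: A flat lid with the same wood, disc and knob, lying level on the same stone slab (light marble, 240 x 420 mm, its top 20 mm above the table, fixed). Origin: underside, below the knob; z up. Not to be moved. The three lids lie in a row, knobs about 137 mm apart. Each lid weighs about 0.14 kg.
- lid_c: Another flat lid, like lid_b, on the same slab. Not to be moved.
- tray: Open white plastic tray, 200 x 200 mm outside, 25 mm high, walls and floor 5 mm thick, fixed to the table. Origin: centre of its underside, at table height, so its inner floor is 5 mm above the origin; z up, x and y along its sides.
Mind the look-alikes: they are no part of the job. What is shaped like the lid_a but blue or turquoise is not meant.

How it is judged:
By the outcome, as a careful person would: the job done as asked, in the order asked, and still so for the second after the job is handed in, with the robot touching nothing.
It also fails if it takes over 45 s, if anything falls off the work surface, if the arm or the gripper's body presses on something with over 40 N, if the wrist force passes 120 N, or if a joint passes its speed limit or range.

### The arm

A 7-joint arm with a two-finger parallel gripper is mounted at the origin on the work surface. World frame = base frame: x ahead of the robot, y to its left, z up, the work surface at z = 0. Lengths are in m, angles in rad, forces in N, time in s.
With the tool pointing down it reaches from about 0.4 to 0.85 m from the base axis. Payload 4.5 kg.
Tool frame: the origin (TCP) lies on the centre line of the jaws, within the pads' length; the fingertips stand 19 mm ahead of it and the grasp point (between the pads) is the TCP; z points along the fingers, y is the direction in which the jaws open and shut (so a half turn about z gives the same grasp; the last joint's range is limited). The gripper opens to 88 mm and grips with 3 to 60 N. Pads are 18 mm wide; open, the fingers measure 123 mm over their backs; the gripper's body (75 mm by 187 mm) begins 45 mm behind the grasp point.
Start: joints at [1.333, 0.689, -0.195, 1.565, 0.157, 0.902, -0.215], TCP at [0.168, -0.602, 0.258] pointing down, gripper open.
Joint ranges: [-3.01, 3.01], [-0.46, 2.08], [-1.47, 1.51], [0.13, 2.56], [-1, 4.14], [0.04, 2.09], [-2.66, 2.66]. Speed limits (rad/s): [2.57, 2.57, 3.14, 3.14, 3.14, 3.14, 3.14].

### API

Orientations are given as a unit quaternion [w, x, y, z].
In Python, from bench import robot, cams, job_done gives the robot as it stands.
- The arm moves only by the tool move_arm, never from a script. Its argument "increments" is text: rows parted by semicolons, each of 7 numbers parted by spaces: the turn, a rotation vector about the tool's x, y, z in degrees, then the shift along the tool's x, y, z in m, then the finger opening in m, from 0 to 0.0881. A call has 1 to 20 rows; each row is the pose to reach, as a shift and turn from the pose commanded when the call began, along the tool's axes at that moment; what a row does not reach only later rows make up. A row lasts 1/10 s, in which the tool goes at most 50 mm and 8.59 degrees, less where a joint would pass 70% of its speed; a pose out of reach is approached as far as the arm can. A call with a gripper value outside its range is refused whole. The fingers move at their own pace and stop on an object; the grip force is fixed at half the most. Time passes only in rows, so rows that repeat a pose let the fingers close. It gives the time, the measured TCP pose, the force and the opening at its end, in the units of the state.
- robot.get_state(): the state, without advancing time (a new reading comes with each control period).
- cams.grab_frame(name): name is "side" or "top"; returns the picture (400x640x3 uint8, red, green, blue); there is no depth.
- cams.camera_info(name): a dict with "intrinsics" (3x3 intrinsics, pixels), "k1" (the pictures are not rectified: a ray, as slopes to the right and down, at radius r is drawn at 1 + k1 r^2 times it, then the intrinsics apply), "position" and "rotation" of the camera in the world. Camera axes: x right, y down, z forward; pixel columns grow to the right and rows downward; lengths in m; the calibration is good to about 2 mm. A picture is of the moment at which its call begins. camera_info takes no time and is no camera call.
- job_done(): hands the job in, once; it reports no verdict.
The state is a dict: "time_s": time; "q": joint angles; "joint_vel": joint speeds; "joint_torque": joint torques, N m; "eef_pos": TCP position; "tool_rot": TCP orientation; "contact_force": force on the tool from outside, world axes, zero at the start; "wrist_torque": the same for the moment, N m; "gripper_width": opening from 0.0 (shut) to 1.0 (fully open).
Only numpy, scipy, OpenCV 4.12 (cv2) and the standard library are available. Lean on these libraries where they do the work, as an engineer would, in place of code of your own. Each camera call takes 0.05 s, during which the arm holds its last target.

## Working session

There is one attempt and no reset: what is moved stays moved. The work goes in short steps, Python scripts to look and compute and a tool call to move; the robot and the scene stay as the last step left them, time stands still between calls to the robot, and variables do not carry over. Pictures are saved under pics/ and viewed, and the job is handed in when it is done.

Besides the shell and the picture viewer there is one more tool, called as a command line: name --argument value ..., lists and objects as JSON in quotes. move_arm: Moves the arm, as the interface text tells. Its arguments: {"type":"object","properties":{"increments":{"type":"string"}},"required":["increments"]}

```bash
mkdir -p pics; ls; python3 - <<'E'
from bench import robot,cams
import cv2
for n in ("top","side"):
    cv2.imwrite(f"pics/{n}0.png",cams.grab_frame(n)[:,:,::-1]); print(n,cams.camera_info(n))
s=robot.get_state();print(s)
E
```

```text
pics
top {'intrinsics': array([[393.20427234,   0.        , 326.46454916],
       [  0.        , 393.20427234, 196.54074913],
       [  0.        ,   0.        ,   1.        ]]), 'k1': -0.05538029831919149, 'position': array([0.33624953, 0.08363668, 1.04394135]), 'rotation': array([-0.05089228,  0.70923461, -0.70200132,  0.03987962])}
side {'intrinsics': array([[480.34985477,   0.        , 316.21475304],
       [  0.        , 480.34985477, 199.97848938],
       [  0.        ,   0.        ,   1.        ]]), 'k1': -0.06259675756619293, 'position': array([ 0.35320595, -0.77763515,  0.99022058]), 'rotation': array([-0.36352427,  0.92990723, -0.04843537,  0.02786861])}
{'time_s': 0.1, 'q': array([ 1.33281767,  0.68987576, -0.19452438,  1.56622073,  0.15730099,
        0.90252369, -0.21508297]), 'joint_vel': array([ 0.00085234, -0.0026541 ,  0.00200174, -0.00378261, -0.00170793,
        0.00081072, -0.00025972]), 'joint_torque': array([-1.98702117e-03, -5.28499246e+01, -1.27093982e+00, -1.53837419e+01,
       -5.25136746e-02,  1.99934999e-03,  5.26840745e-05]), 'eef_pos': array([ 0.16759596, -0.60155643,  0.25701067]), 'tool_rot': array([-8.00044529e-04,  9.90774483e-01,  1.35518465e-01, -1.71357642e-04]), 'contact_force': array([ 1.40671189, -0.41901561, -0.36208097]), 'wrist_torque': array([-0.0159342 ,  0.00505046, -0.00750828]), 'gripper_width': 1.0023997631403325}
```

View pics/top0.png

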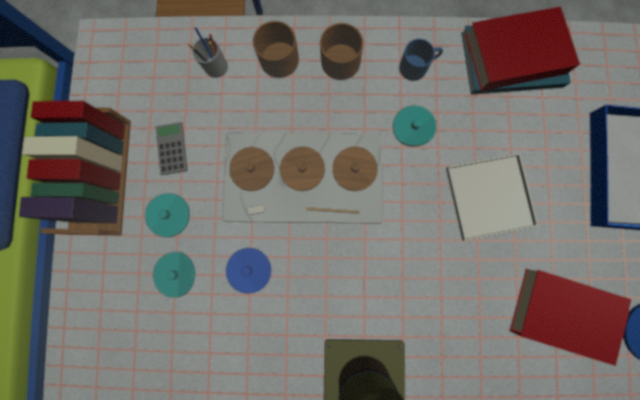

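View pics/side0.png

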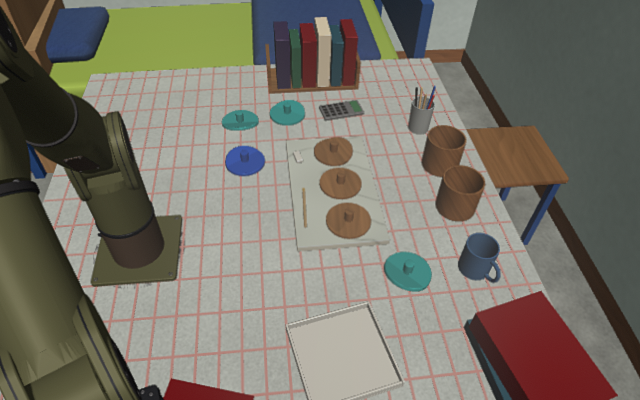

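```bash
cat > h.py <<'E'
import numpy as np,cv2
from bench import robot,cams
from scipy.spatial.transform import Rotation as R
def cam(n):
    c=cams.camera_info(n); q=c['rotation']; return c['intrinsics'],c['k1'],c['position'],R.from_quat([q[1],q[2],q[3],q[0]]).as_matrix()
def proj(n,P):
    K,k,p,M=cam(n); X=(np.atleast_2d(P)-p)@M; s=X[:,:2]/X[:,2:]; r2=(s**2).sum(1,keepdims=True)
    s=s*(1+k*r2); return s*K[0,0]+K[:2,2]
def unproj(n,uv,z):
    K,k,p,M=cam(n); d=(np.atleast_2d(uv)-K[:2,2])/K[0,0]; s=d.copy()
    for _ in range(20): s=d/(1+k*(s**2).sum(1,keepdims=True))
    r=np.c_[s,np.ones(len(s))]@M.T; return p+r*((z-p[2])/r[:,2])[:,None]
E
python3 - <<'E'
from h import *
print("base",proj("top",[0,0,0]),proj("side",[0,0,0]))
# knobs
print(unproj("top",[[251,169],[302,169],[355,169]],.062))
print(unproj("side",[[333,147],[340,178],[348,212]],.062))
print("tray top",unproj("top",[[447,168],[519,156],[535,224],[464,239]],.025))
t=cv2.imread("pics/top0.png");s=cv2.imread("pics/side0.png")
cv2.imwrite("pics/t1.png",cv2.resize(t[125:225,220:390],None,fx=4.6,fy=4.6,interpolation=cv2.INTER_CUBIC))
cv2.imwrite("pics/s1.png",cv2.resize(s[130:250,280:400],None,fx=5,fy=5,interpolation=cv2.INTER_CUBIC))
E
```

```text
base [[363.83390935 379.89367514]] [[139.40067068 250.04790893]]
[[0.53216906 0.29327864 0.062     ]
 [0.53310997 0.16273491 0.062     ]
 [0.53422248 0.02798191 0.062     ]]
[[0.53572035 0.27965251 0.062     ]
 [0.53754239 0.14942572 0.062     ]
 [0.54017153 0.0240371  0.062     ]]
tray top [[ 0.54673546 -0.2171668   0.025     ]
 [ 0.5815883  -0.41207037  0.025     ]
 [ 0.40054669 -0.44518689  0.025     ]
 [ 0.36051322 -0.25624773  0.025     ]]
```

View pics/t1.png

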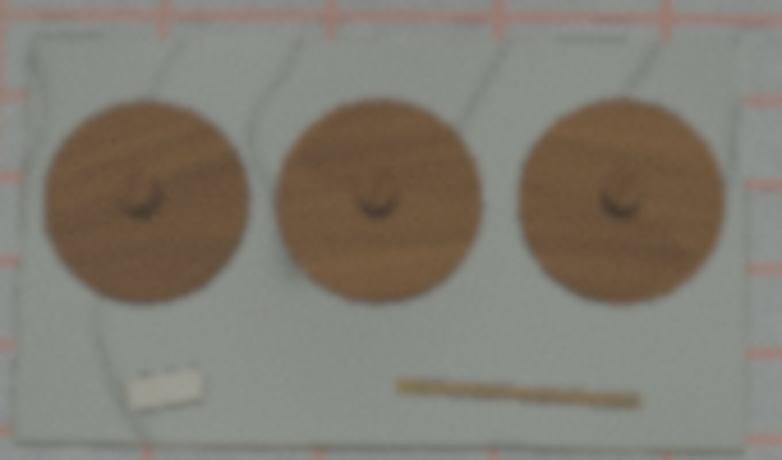

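View pics/s1.png

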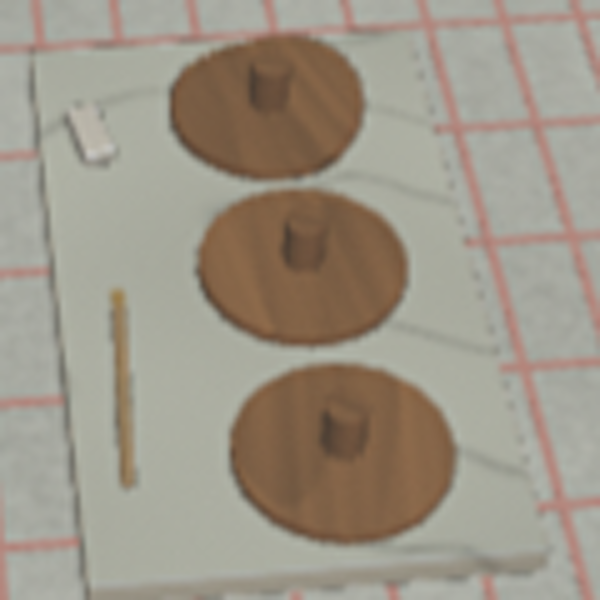

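```bash
cat > fit.py <<'E'
from h import *
from scipy.optimize import minimize
import sys
t=cv2.imread(sys.argv[1] if len(sys.argv)>1 else "pics/top0.png");s=cv2.imread(sys.argv[2] if len(sys.argv)>2 else "pics/side0.png")
def prob(im):
    f=im.astype(float); return f[:,:,2]-f[:,:,0]   # r-b
S=4
def edge(P):  # stack pts
    return P
def lid_pts(yaw,warp):
    a=np.linspace(0,2*np.pi,120,endpoint=False); out=[]
    for h in (0,.01):
        x,y=.06*np.cos(a),.06*np.sin(a); z=np.full_like(x,h)
        if warp:
            m=x>.012; al=np.radians(17); dx=x-.012
            zz=z.copy(); X=x.copy()
            X[m]=.012+dx[m]*np.cos(al)-h*np.sin(al)*1; zz[m]=dx[m]*np.sin(al)+h*np.cos(al)
            x,z=X,zz
        c,s_=np.cos(yaw),np.sin(yaw)
        out.append(np.c_[c*x-s_*y,s_*x+c*y,z])
    disc=np.vstack(out)
    k=np.vstack([np.c_[.012*np.cos(a),.012*np.sin(a),np.full_like(a,z)] for z in (.01,.042)])
    return disc,k
ims={"top":prob(t),"side":prob(s)}
def render(n,P,x0,y0,w,h):
    m=np.zeros((h*S,w*S),np.uint8)
    for pts in P:
        uv=(proj(n,pts)-[x0,y0]+.5)*S
        cv2.fillConvexPoly(m,cv2.convexHull((uv*8).astype(np.int32)),255,shift=3)
    m=cv2.GaussianBlur(m.astype(np.float32)/255,(0,0),S*1.0)
    return cv2.resize(m,(w,h),interpolation=cv2.INTER_AREA)
def cost(p,yaw,warp,n_win):
    c=0
    d,k=lid_pts(yaw,warp)
    for n,off in (("top",[0,0]),("side",p[2:4]*1e-3)):
        x0,y0,w,h=n_win[n]
        o=np.array([p[0]*1e-3+off[0],p[1]*1e-3+off[1],.02])
        m=render(n,[d+o,k+o],x0,y0,w,h)
        I=ims[n][y0:y0+h,x0:x0+w]
        A=np.c_[m.ravel(),np.ones(m.size)]; r=I.ravel()-A@np.linalg.lstsq(A,I.ravel(),rcond=None)[0]
        c+=np.mean(np.clip(np.abs(r),0,12)**2)
    return c+ .02*((p[2]/2)**2+(p[3]/2)**2)
if __name__=="__main__":
  for i,(x,y) in enumerate([(536,287),(537,156),(538,24)]):
    c=np.array([x,y,35])/1e3; W={}
    for n,hw in(("top",31),("side",28)):
        u=proj(n,c)[0]; W[n]=(int(u[0])-hw,int(u[1])-hw,2*hw,2*hw)
    res=[]
    for warp,yaws in ((0,[0]),(1,np.radians(np.arange(0,360,30)))):
        for yw in yaws:
            r=minimize(cost,[x,y,0,0],args=(yw,warp,W),method="Nelder-Mead",options=dict(xatol=.2,fatol=.02,maxfev=140,initial_simplex=np.array([[x,y,0,0],[x+6,y,0,0],[x,y+6,0,0],[x,y,3,0],[x,y,0,3]])))
            res.append((r.fun,warp,np.degrees(yw),r.x.round(1)))
    print("flat",res[0][0],res[0][3])
    for q in sorted(res[1:],key=lambda q:q[0])[:4]: print("  ",q)
E
time python3 fit.py
```

```text
Traceback (most recent call last):
  File "fit.py", line 51, in <module>
    r=minimize(cost,[x,y,0,0],args=(yw,warp,W),method="Nelder-Mead",options=dict(xatol=.2,fatol=.02,maxfev=140,initial_simplex=np.array([[x,y,0,0],[x+6,y,0,0],[x,y+6,0,0],[x,y,3,0],[x,y,0,3]])))
  File "fit.py", line 38, in cost
    m=render(n,[d+o,k+o],x0,y0,w,h)
  File "fit.py", line 28, in render
    uv=(proj(n,pts)-[x0,y0]+.5)*S
        ~~~~^^^^^^^
  File "h.py", line 7, in proj
    K,k,p,M=cam(n); X=(np.atleast_2d(P)-p)@M; s=X[:,:2]/X[:,2:]; r2=(s**2).sum(1,keepdims=True)
            ~~~^^^
  File "h.py", line 5, in cam
    c=cams.camera_info(n); q=c['rotation']; return c['intrinsics'],c['k1'],c['position'],R.from_quat([q[1],q[2],q[3],q[0]]).as_matrix()
ValueError: time passes only in moves, steps and waits

real	0m7.732s
user	0m5.815s
sys	0m0.351s
```

Cache the calibration.

```bash
sed -i 's/^def cam/import functools\n@functools.lru_cache\ndef cam/' h.py; time python3 fit.py; python3 -c "
from h import *
print(robot.get_state()['time_s'])"
```

```text
flat 108.9866369863582 [543.7 301.9  -1.9   7. ]
   (np.float64(106.53233472377792), 1, np.float64(150.0), array([5.401e+02, 3.002e+02, 1.000e-01, 7.800e+00]))
   (np.float64(106.84053309157815), 1, np.float64(0.0), array([543.3, 301.8,  -0.6,   4.8]))
   (np.float64(106.95783712009589), 1, np.float64(180.0), array([540.1, 301.1,  -2.1,   5.7]))
   (np.float64(107.08118501443643), 1, np.float64(29.999999999999996), array([543.1, 302. ,  -1. ,   4.1]))
flat 111.35393669286437 [544.4 167.   -3.5   1.6]
   (np.float64(105.39218712559932), 1, np.float64(180.0), array([541.5, 166.2,  -1.9,   1. ]))
   (np.float64(107.19020179976407), 1, np.float64(150.0), array([ 5.417e+02,  1.668e+02, -5.000e-01,  2.400e+00]))
   (np.float64(107.89995856204766), 1, np.float64(210.00000000000003), array([ 5.417e+02,  1.652e+02, -2.300e+00,  4.000e-01]))
   (np.float64(109.87335849024122), 1, np.float64(119.99999999999999), array([ 5.417e+02,  1.669e+02, -2.000e-01,  3.000e+00]))
flat 66.45545713894089 [543.1  27.7   0.7   3. ]
   (np.float64(60.25525340041335), 1, np.float64(180.0), array([542.7,  27.5,  -1.6,   0.9]))
   (np.float64(62.157521269504834), 1, np.float64(150.0), array([ 5.427e+02,  2.790e+01, -3.000e-01,  2.000e+00]))
   (np.float64(62.413720745264385), 1, np.float64(210.00000000000003), array([ 5.425e+02,  2.720e+01, -1.300e+00, -5.000e-01]))
   (np.float64(64.41675242740442), 1, np.float64(330.0), array([ 5.447e+02,  2.700e+01, -2.000e-01,  4.000e-01]))
0.1
real	0m14.543s
user	0m14.960s
sys	0m0.100s
```

```bash
python3 - <<'E'
import re
s=open('fit.py').read()
s=s.replace("f=im.astype(float); return f[:,:,2]-f[:,:,0]   # r-b","f=im.astype(float); g=(f[:,:,2]-f[:,:,0])/(f.sum(2)+1); g=np.clip((g-.02)/(.14-.02),0,1); return g")
s=s.replace("np.mean(np.clip(np.abs(r),0,12)**2)","1000*np.mean(r**2)")
s=s.replace("I=ims[n][y0:y0+h,x0:x0+w]","I=ims[n][y0:y0+h,x0:x0+w]*NB[n]")
s=s.replace("u=proj(n,c)[0];","u=proj(n,c)[0]; d0,k0=lid_pts(0,0); hull=cv2.convexHull(np.int32(proj(n,np.vstack([d0*1.13,d0*1.13+[0,0,.015],k0])+[c[0],c[1],.02]))); M0=np.zeros(ims[n].shape,np.uint8); cv2.fillConvexPoly(M0,hull,1); NBF[n]=M0;")
s=s.replace("*NB[n]","*NBF[n][y0:y0+h,x0:x0+w]").replace("ims={","NBF={}\nims={",1)
s=s.replace("[(536,287),(537,156),(538,24)]","[(542,299),(542,165),(542,28)]")
s=s.replace("fatol=.02","fatol=.01")
open('fit.py','w').write(s)
E
python3 fit.py
python3 - <<'E'
import cv2,numpy as np
f=cv2.imread('pics/top0.png')[140:200,225:385].astype(float);g=(f[:,:,2]-f[:,:,0])/(f.sum(2)+1);print(np.percentile(g,[1,10,50,70,90]))
s=cv2.imread('pics/side0.png')[130:245,285:390]
for n,im,k in(('t2',f.astype(np.uint8),5),('s2',s,5)):
    x=cv2.resize(im,None,fx=k,fy=k,interpolation=cv2.INTER_CUBIC).astype(float)
    cv2.imwrite(f'pics/{n}.png',np.clip((x-40)*2,0,255))
E
```

```text
flat 25.274987169723577 [541.8 300.6  -0.8   6.3]
   (np.float64(21.240812353629277), 1, np.float64(29.999999999999996), array([542.3, 301. ,  -2. ,   3.3]))
   (np.float64(21.41772606607392), 1, np.float64(0.0), array([542.2, 300.4,  -0.7,   3.7]))
   (np.float64(23.427991441299408), 1, np.float64(59.99999999999999), array([542.3, 300.9,  -1.8,   2.9]))
   (np.float64(24.496567578042196), 1, np.float64(150.0), array([540.6, 300.9,  -0.6,   4.9]))
flat 37.31792071944876 [543.  166.4  -1.    2.5]
   (np.float64(34.85233879722566), 1, np.float64(180.0), array([541.2, 166.2,  -1.6,   1. ]))
   (np.float64(36.40092012494864), 1, np.float64(150.0), array([ 5.417e+02,  1.668e+02, -5.000e-01,  1.400e+00]))
   (np.float64(36.77679818430007), 1, np.float64(210.00000000000003), array([ 5.413e+02,  1.656e+02, -2.000e+00, -4.000e-01]))
   (np.float64(37.87630994112407), 1, np.float64(330.0), array([543.4, 166.2,   0. ,  -0. ]))
flat 33.01565253286969 [544.2  27.4  -1.    2.3]
   (np.float64(29.650463829144634), 1, np.float64(180.0), array([542.3,  27.5,  -1.2,   1. ]))
   (np.float64(31.893138289033384), 1, np.float64(210.00000000000003), array([ 5.427e+02,  2.660e+01, -2.200e+00,  1.000e-01]))
   (np.float64(32.08403381575443), 1, np.float64(150.0), array([ 5.427e+02,  2.820e+01, -5.000e-01,  8.000e-01]))
   (np.float64(32.48614024310175), 1, np.float64(330.0), array([5.446e+02, 2.700e+01, 1.000e-01, 2.000e-01]))
[0.         0.00238663 0.04591114 0.17813765 0.18752256][ WARN:0@0.090] global loadsave.cpp:1063 imwrite_ Unsupported depth image for selected encoder is fallbacked to CV_8U.
```

View pics/t2.png

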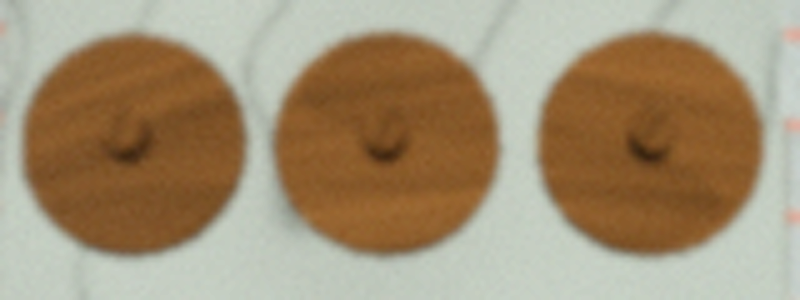

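View pics/s2.png

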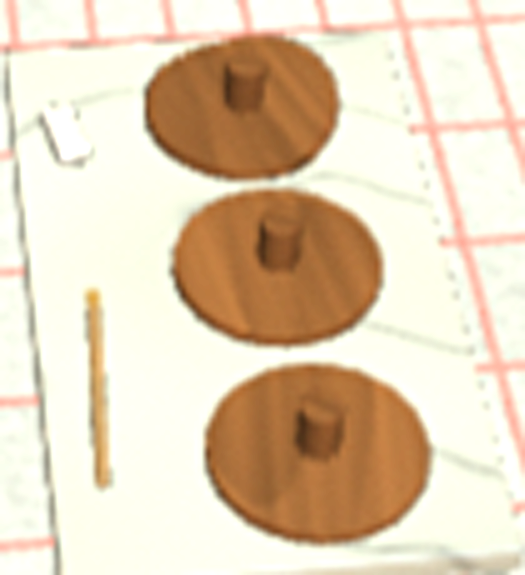

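```bash
cat > prof.py <<'E'
from h import *
from fit import lid_pts
from scipy.ndimage import map_coordinates
from scipy.optimize import least_squares
im={n:cv2.imread(f"pics/{n}0.png").astype(float)[:,:,0] for n in("top","side")}
C=[(542,300),(542,165.5),(542.5,28)]
A=np.radians(np.arange(0,360,15))
def hull_r(n,pts,o):
    h=cv2.convexHull(proj(n,pts).astype(np.float32))[:,0]
    # dense
    P=np.vstack([np.linspace(h[i-1],h[i],8)[:-1] for i in range(len(h))])-o
    a=np.arctan2(P[:,1],P[:,0]);r=np.hypot(*P.T);k=np.argsort(a)
    return np.interp(A,a[k],r[k],period=2*np.pi)
def meas(n,o):
    out=[]
    rr=np.arange(14,34,.1)
    for a in A:
        v=map_coordinates(im[n],[o[1]+rr*np.sin(a),o[0]+rr*np.cos(a)],order=1)
        v=np.convolve(np.r_[[v[0]]*3,v,[v[-1]]*3],np.ones(7)/7,'valid')
        g=np.gradient(v); w=np.clip(g,0,None)
        # strongest gradient
        j=np.argmax(g); out.append((w[max(0,j-10):j+11]*rr[max(0,j-10):j+11]).sum()/w[max(0,j-10):j+11].sum())
    return np.array(out)
def ok(n):  # skip angles where the knob sticks beyond - none; 
    return np.ones(len(A),bool)
if __name__=="__main__":
  for i,c in enumerate(C):
    c=np.r_[np.array(c)/1e3,.02]
    M={}
    for n in im:
        o=proj(n,c+[0,0,.005])[0]; M[n]=(o,meas(n,o))
    def res(p,yaw,warp):
        d,_=lid_pts(yaw,warp); r=[]
        for n in M:
            o,m=M[n]; oo=np.array(p[:2] if n=="top" else p[2:4])
            # image shift
            r.append(np.clip(m-hull_r(n,d+c,o)-(oo[0]*np.cos(A)+oo[1]*np.sin(A))-p[4],-2,2))
        return np.hstack(r)
    for warp,yaws in((0,[0]),(1,range(0,360,15))):
        L=[]
        for y in yaws:
            s=least_squares(res,[0]*5,args=(np.radians(y),warp)); L.append((s.cost*2/ (2*len(A)),y,s.x.round(2)))
        L.sort(key=lambda q:q[0])
        for q in L[:3]: print(i,warp,"rms2 %.4f"%q[0],q[1:])
        if not warp: print((s.fun[:24]).round(1),'\n',s.fun[24:].round(1))
E
python3 prof.py
```

```text
0 0 rms2 0.2932 (0, array([-0.2 ,  0.43, -0.33, -1.04, -0.35]))
[-0.1 -0.3 -0.2 -0.3 -0.2 -0.3 -0.2 -0.2 -0.1 -0.2 -0.2 -0.  -0.7  0.1
 -0.1  0.  -0.4 -0.2 -0.2 -0.5 -0.4 -0.1  0.2 -0.2] 
 [-0.5 -1.1 -0.8  0.1  0.1  0.6  0.9  0.9  0.4  0.1  0.2  0.3  0.4  0.2
 -0.4 -0.4 -0.9 -0.3  0.5  1.1  1.2  1.5  0.9 -0.3]
0 1 rms2 0.0464 (15, array([-0.18,  0.28, -0.41, -0.53, -0.38]))
0 1 rms2 0.0508 (30, array([-0.21,  0.29, -0.54, -0.37, -0.47]))
0 1 rms2 0.1041 (45, array([-0.27,  0.34, -0.57, -0.2 , -0.54]))
1 0 rms2 0.0435 (0, array([-0.15, -0.15, -0.03, -0.64, -0.43]))
[ 0.2 -0.1  0.  -0.   0.  -0.2 -0.1  0.3 -0.2  0.1  0.4 -0.2  0.1 -0.1
  0.1 -0.1 -0.2 -0.4  0.5  0.2 -0.1 -0.   0.1 -0.1] 
 [ 0.3  0.3 -0.1  0.  -0.3 -0.2 -0.3  0.1  0.  -0.2 -0.1 -0.   0.7 -0.
  0.2 -0.1 -0.2 -0.3 -0.3 -0.   0.1 -0.1  0.1 -0. ]
1 1 rms2 0.2443 (0, array([-0.14, -0.38,  0.13, -0.2 , -0.33]))
1 1 rms2 0.2452 (15, array([-0.2 , -0.39, -0.09, -0.15, -0.42]))
1 1 rms2 0.2680 (30, array([-0.27, -0.35, -0.21, -0.01, -0.5 ]))
2 0 rms2 0.0293 (0, array([ 0.3 , -0.39,  0.19, -0.29, -0.45]))
[-0.4  0.2  0.1  0.1 -0.1  0.2 -0.1 -0.3 -0.2  0.2 -0.1  0.  -0.3  0.2
  0.2 -0.  -0.2 -0.3  0.4  0.1 -0.2 -0.2 -0.   0. ] 
 [ 0.2  0.4  0.  -0.1 -0.2  0.1  0.1 -0.1  0.   0.1 -0.1  0.1  0.2 -0.
  0.1  0.   0.2 -0.1 -0.2  0.1 -0.1 -0.1 -0.1  0.1]
2 1 rms2 0.1998 (0, array([ 0.3 , -0.62,  0.35,  0.11, -0.34]))
2 1 rms2 0.2034 (15, array([ 0.25, -0.61,  0.16,  0.15, -0.44]))
2 1 rms2 0.2162 (345, array([ 0.37, -0.62,  0.59,  0.19, -0.23]))
```

```bash
cat >> h.py <<'E'
def inc(pos,yaw):
    s=robot.get_state(); q=s['tool_rot']; r0=R.from_quat([q[1],q[2],q[3],q[0]])
    r1=R.from_euler('z',yaw,degrees=True)*R.from_euler('x',180,degrees=True)
    print("turn",np.degrees((r0.inv()*r1).as_rotvec()).round(2),"shift",r0.inv().apply(np.array(pos)-s['eef_pos']).round(4),"at",s['eef_pos'].round(4),"F",s['contact_force'].round(2),"t",s['time_s'],"w",s['gripper_width'])
E
python3 - <<'E'
from prof import *
c=np.array([.541,.301,.02]); M={}
for n in im:
    o=proj(n,c+[0,0,.005])[0]; M[n]=(o,meas(n,o))
def res(p,full):
    d,_=lid_pts(p[2],1); r=[]
    for n in M:
        o,m=M[n]; sh=p[4:6] if n=="top" else p[6:8]
        r.append(np.clip(m-hull_r(n,d+c+[p[0]*.001,p[1]*.001,0],o)-p[3]-sh[0]*np.cos(A)-sh[1]*np.sin(A),-2,2))
    return np.hstack(r+[np.array(p[4:8])*.5])
s=least_squares(res,[0,0,.38,-.3,0,0,0,0],args=(1,)); print(s.x.round(2),np.degrees(s.x[2]),s.cost)
J=s.jac; print(np.degrees(np.sqrt(np.linalg.inv(J.T@J)[2,2]*.045)))
from h import inc
inc([.45,-.22,.25],22); inc([.584,.318,.12],22)
# tray centre by corners (top)
P=unproj("top",[[447,168],[519,156],[535,224],[464,239]],.025); print(P.mean(0),np.linalg.norm(P-np.roll(P,1,0),axis=1))
P=unproj("side",[[287,323],[367,305],[402,382]],.025); print(P, (P[0]+P[2])/2)
E
```

```text
[ 0.    0.17  0.38 -0.42  0.28 -0.13 -0.12 -0.26] 21.80555759422505 0.8184662659194691Traceback (most recent call last):
  File "<stdin>", line 12, in <module>
    ainv = _umath_linalg.inv(a, signature=signature)
    raise LinAlgError("Singular matrix")
numpy.linalg.LinAlgError: Singular matrix
```

```bash
python3 - <<'E'
from prof import *
c=np.array([.541,.301,.02]); M={}
for n in im:
    o=proj(n,c+[0,0,.005])[0]; M[n]=(o,meas(n,o))
def res(p,yaw):
    d,_=lid_pts(yaw,1); r=[]
    for n in M:
        o,m=M[n]; sh=p[3:5] if n=="top" else p[5:7]
        r.append(np.clip(m-hull_r(n,d+c+[p[0]*.001,p[1]*.001,0],o)-p[2]-sh[0]*np.cos(A)-sh[1]*np.sin(A),-2,2))
    return np.hstack(r+[np.array(p[3:7])*.5])
for y in range(4,45,4):
    s=least_squares(res,[0,0,-.3,0,0,0,0],args=(np.radians(y),),diff_step=1e-2,x_scale=.3); print(y,s.x.round(2),s.cost)
from h import inc
inc([.45,-.22,.25],22); inc([.584,.318,.12],22)
P=unproj("top",[[447,168],[519,156],[535,224],[464,239]],.025); print(P.mean(0),np.linalg.norm(P-np.roll(P,1,0),axis=1))
P=unproj("side",[[287,323],[367,305],[402,382]],.025); print(P, (P[0]+P[2])/2)
E
```

```text
4 [ 0.   -0.01 -0.31  0.26 -0.14  0.1  -0.42] 2.3487427972069224
8 [ 0.   -0.8  -0.34 -0.04 -0.14  0.01 -0.6 ] 1.798131458155585
12 [ 0.   -0.03 -0.36  0.23 -0.13 -0.02 -0.39] 1.3603754466197264
16 [ 0.    0.   -0.39  0.22 -0.13 -0.07 -0.35] 1.0196674415264138
20 [ 0.    0.12 -0.41  0.26 -0.12 -0.11 -0.29] 0.8565834238617371
24 [ 0.    0.52 -0.43  0.41 -0.12 -0.12 -0.15] 0.8044066472334658
28 [-0.    0.74 -0.45  0.47 -0.12 -0.15 -0.05] 0.8823532223600609
32 [-0.    1.19 -0.47  0.62 -0.12 -0.15  0.1 ] 1.08648507473702
36 [ 0.    1.52 -0.49  0.73 -0.1  -0.15  0.23] 1.3058792999559932
40 [ 0.    1.81 -0.5   0.83 -0.09 -0.15  0.35] 1.5428958316042256
44 [ 0.    2.06 -0.52  0.9  -0.07 -0.13  0.45] 1.8286382243269725
turn [-0.09  0.   -6.42] shift [ 0.3745 -0.2917  0.0074] at [ 0.1676 -0.6016  0.257 ] F [ 1.41 -0.42 -0.36] t 0.1 w 1.0023997631403325
turn [-0.09  0.   -6.42] shift [ 0.6481 -0.7737  0.1382] at [ 0.1676 -0.6016  0.257 ] F [ 1.41 -0.42 -0.36] t 0.1 w 1.0023997631403325
[ 0.47234592 -0.33266795  0.025     ] [0.19027886 0.19799525 0.18404555 0.19313385]
[[ 0.36209671 -0.25555303  0.025     ]
 [ 0.54724883 -0.22867399  0.025     ]
 [ 0.58667956 -0.41414522  0.025     ]] [ 0.47438813 -0.33484913  0.025     ]
```

move_arm --increments "0 0 -3 0.19 -0.15 0 0; 0 0 -6.4 0.375 -0.29 0 0; 0 0 -6.4 0.375 -0.29 0 0; 0 0 -6.4 0.375 -0.29 0 0; 0 0 -6.4 0.375 -0.29 0 0; 0 0 -6.4 0.375 -0.29 0 0; 0 0 -6.4 0.375 -0.29 0 0; 0 0 -6.4 0.375 -0.29 0 0; 0 0 -6.4 0.375 -0.29 0 0; 0 0 -6.4 0.375 -0.29 0 0; 0 0 -7.4 0.648 -0.774 0.09 0; 0 0 -7.4 0.648 -0.774 0.09 0; 0 0 -7.4 0.648 -0.774 0.09 0; 0 0 -7.4 0.648 -0.774 0.09 0; 0 0 -7.4 0.648 -0.774 0.09 0; 0 0 -7.4 0.648 -0.774 0.09 0; 0 0 -7.4 0.648 -0.774 0.09 0; 0 0 -7.4 0.648 -0.774 0.09 0; 0 0 -7.4 0.648 -0.774 0.09 0; 0 0 -7.4 0.648 -0.774 0.09 0"

```text
time_s: 2.1
eef_pos: [0.5693, 0.2591, 0.177]
tool_rot: [0.0, 0.98, 0.199, -0.0]
contact_force: [0.7, -0.3, -0.7]
gripper_width: 0.006
```

```bash
python3 -c "
from h import *
inc([.583,.319,.080],23)"
```

```text
turn [ 0.02  0.05 -0.01] shift [ 0.0361 -0.0498  0.097 ] at [0.5693 0.2591 0.177 ] F [ 0.69 -0.31 -0.74] t 2.1 w 0.005527073970635039
```

move_arm --increments "0 0 0 0.036 -0.05 0.03 0; 0 0 0 0.036 -0.05 0.06 0; 0 0 0 0.036 -0.05 0.09 0; 0 0 0 0.036 -0.05 0.097 0; 0 0 0 0.036 -0.05 0.097 0; 0 0 0 0.036 -0.05 0.097 0"

```text
time_s: 2.7
eef_pos: [0.5841, 0.3168, 0.0821]
tool_rot: [-0.0, 0.98, 0.199, 0.001]
contact_force: [-0.7, -0.6, -0.5]
gripper_width: 0.004
```

```bash
cat > look.py <<'E'
from h import *
import sys
k=sys.argv[1]; inc([.583,.319,.049],23); c=[float(v) for v in sys.argv[2:5]] if len(sys.argv)>2 else [.56,.3,.04]
o=[]
for n in("top","side"):
    f=cams.grab_frame(n)[:,:,::-1]; cv2.imwrite(f"pics/{n}{k}.png",f)
    u=proj(n,c)[0].astype(int); x=max(u[0]-40,0);y=max(u[1]-50,0)
    o.append(cv2.resize(f[y:y+100,x:x+80],(400,500),interpolation=cv2.INTER_CUBIC)); print(n,x,y)
cv2.imwrite(f"pics/v{k}.png",np.hstack(o))
E
python3 look.py 1
```

```text
turn [ 0.02 -0.11 -0.1 ] shift [-0.0002 -0.0025  0.0331] at [0.5841 0.3168 0.0821] F [-0.69 -0.63 -0.45] t 2.7 w 0.004240952431739167
top 210 110
side 299 97
```

View pics/v1.png

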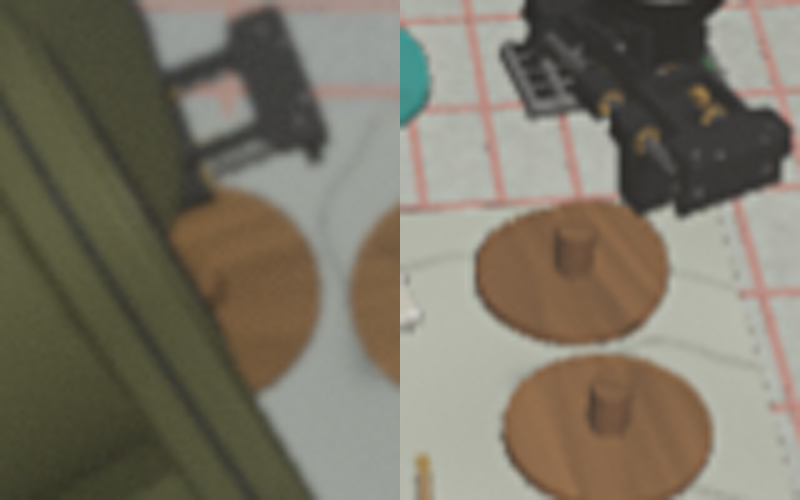

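```bash
python3 - <<'E'
from h import *
for z in(.063,.127,.16): print(z,(proj("side",[.584,.317,z])-[299,97])*5+[400,0],(proj("top",[.584,.317,z])-[210,110])*5)
ty=np.array([np.sin(np.radians(23)),-np.cos(np.radians(23)),0])
for z in(.127,.16): print((proj("side",np.array([.584,.317,z])+.093*ty)-[299,97])*5+[400,0],(proj("top",np.array([.584,.317,z])+.093*ty)-[210,110])*5)
E
```

```text
0.063 [[641.47532907 203.10080868]] [[162.65072163 195.39693686]]
0.127 [[648.44727968 117.92687551]] [[132.76326817 162.61003302]]
0.16 [[652.21430001  71.79940624]] [[115.75612002 143.94713231]]
[[736.85001671 209.33732413]] [[311.6137052  90.3117678]]
[[742.38817563 162.89594711]] [[300.96844929  69.12014153]]
```

move_arm --increments "0 0 0 0 -0.002 0.012 0; 0 0 0 0 -0.002 0.018 0; 0 0 0 0 -0.002 0.021 0; 0 0 0 0 -0.002 0.024 0; 0 0 0 0 -0.002 0.026 0; 0 0 0 0 -0.002 0.026 0"

```text
time_s: 3.4
eef_pos: [0.5821, 0.319, 0.0545]
tool_rot: [0.0, 0.98, 0.199, -0.0]
contact_force: [-0.5, -0.8, 0.6]
gripper_width: 0.008
```

```bash
python3 look.py 2
```

```text
turn [ 0.01  0.03 -0.03] shift [0.0009 0.0004 0.0055] at [0.5821 0.319  0.0545] F [-0.54 -0.82  0.59] t 3.4 w 0.00841691677384526
top 210 110
side 299 97
```

View pics/v2.png

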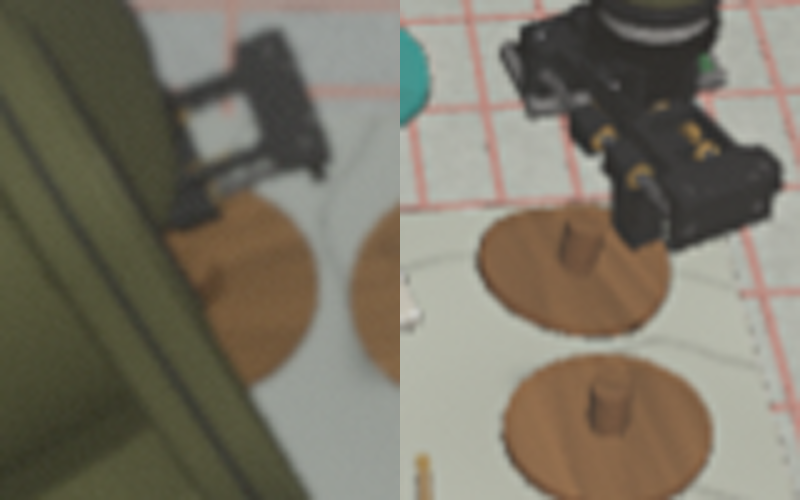

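move_arm --increments "0 0 0 0.001 0 0.002 0; 0 0 0 0.001 0 0.004 0; 0 0 0 0.001 0 0.0055 0; 0 0 0 0.001 0 0.006 0; 0 0 0 0.001 0 0.006 0; 0 0 0 0.001 0 0.006 0"

```text
time_s: 4.1
eef_pos: [0.5834, 0.3196, 0.0496]
tool_rot: [-0.0, 0.98, 0.199, 0.0]
contact_force: [-0.8, -1.1, 5.7]
gripper_width: 0.004
```

```bash
python3 look.py 3
```

```text
turn [ 0.   -0.04 -0.03] shift [-0.0006  0.0004  0.0006] at [0.5834 0.3196 0.0496] F [-0.76 -1.09  5.69] t 4.1 w 0.003641002670160093
top 210 110
side 299 97
```

View pics/v3.png

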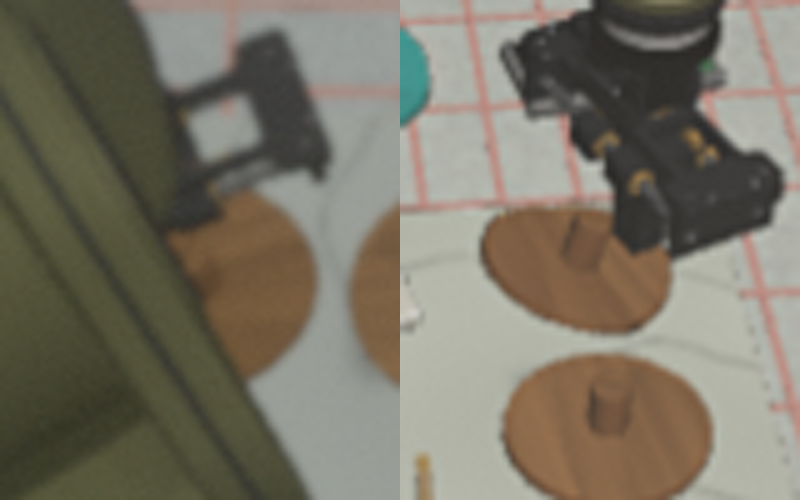

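move_arm --increments "0 0 0 0 0 0 0; 0 0 0 0 0 0 0; 0 0 0 0 0 0 0; 0 0 0 0 0 0 0; 0 0 0 0 0 0 0; 0 0 0 0 0 0 0; 0 0 0 0 0 0 0; 0 0 0 0 0 0 0; 0 0 0 0 0 0 0; 0 0 0 0 0 -0.003 0; 0 0 0 0 0 -0.006 0; 0 0 0 0 0 -0.009 0; 0 0 0 0 0 -0.012 0; 0 0 0 0 0 -0.016 0; 0 0 0 0 0 -0.03 0; 0 0 0 0 0 -0.05 0; 0 0 0 0 0 -0.065 0; 0 0 0 0 0 -0.065 0"

```text
time_s: 6.0
eef_pos: [0.5849, 0.3205, 0.1169]
tool_rot: [-0.001, 0.98, 0.199, 0.003]
contact_force: [0.6, 0.4, -0.5]
gripper_width: 0.004
```

```bash
python3 look.py 4; python3 -c "
from h import *
inc([.541,.301,.1],23);inc([.541,.301,.052],23)"
```

```text
turn [-0.04 -0.32 -0.04] shift [-0.0027  0.0007  0.0679] at [0.5849 0.3205 0.1169] F [ 0.56  0.38 -0.47] t 6.0 w 0.004480966509791376
top 210 110
side 299 97
turn [-0.   -0.04 -0.03] shift [-0.0461  0.0006  0.0142] at [0.5832 0.3196 0.1142] F [ 0.39 -0.18 -0.53] t 6.1 w 0.004183629904851392
turn [-0.   -0.04 -0.03] shift [-0.0462  0.0006  0.0622] at [0.5832 0.3196 0.1142] F [ 0.39 -0.18 -0.53] t 6.1 w 0.004183629904851392
```

View pics/v4.png

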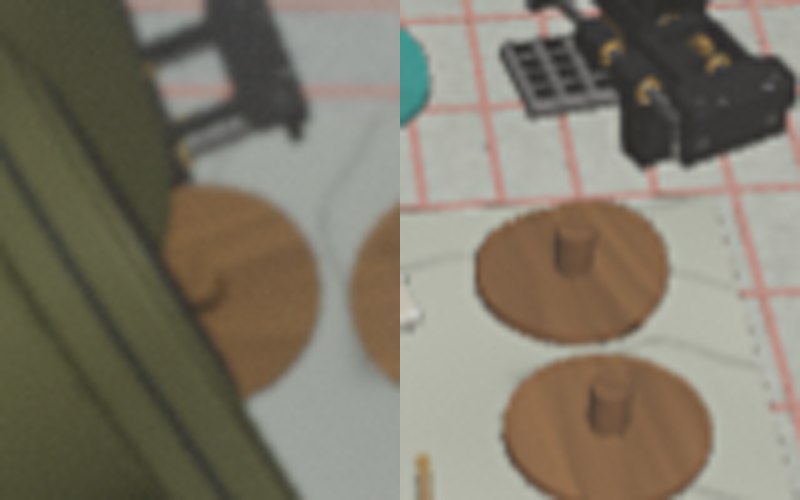

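```bash
python3 -c "
from h import *
print(unproj('side',[[334.4,143.4]],.062), (proj('side',[.541,.301,.062])-[299,97])*5+[400,0],(proj('top',[.541,.301,.062])-[210,110])*5)"
```

```text
[[0.5420278  0.29532947 0.062     ]] [[573.98400636 225.88694778]] [[190.66635537 277.95070581]]
```

move_arm --increments "0 0 0 -0.02 0.002 0 0.055; 0 0 0 -0.046 0.002 0 0.055; 0 0 0 -0.046 0.002 0.014 0.055; 0 0 0 -0.046 0.002 0.014 0.055; 0 0 0 -0.046 0.002 0.014 0.055"

```text
time_s: 6.6
eef_pos: [0.542, 0.2999, 0.0989]
tool_rot: [0.0, 0.98, 0.199, -0.0]
contact_force: [0.2, 0.4, 0.8]
gripper_width: 0.435
```

```bash
python3 look.py 5; python3 -c "
from h import *
inc([.5415,.2995,.052],23)"
```

```text
turn [ 0.01  0.02 -0.03] shift [ 0.0452 -0.0016  0.0499] at [0.542  0.2999 0.0989] F [0.2  0.45 0.8 ] t 6.6 w 0.43468366758730115
top 210 110
side 299 97
turn [-0.   -0.06 -0.04] shift [-0.0012  0.0002  0.0476] at [0.5425 0.3001 0.0996] F [0.9  0.28 0.76] t 6.7 w 0.5275127115091917
```

View pics/v5.png

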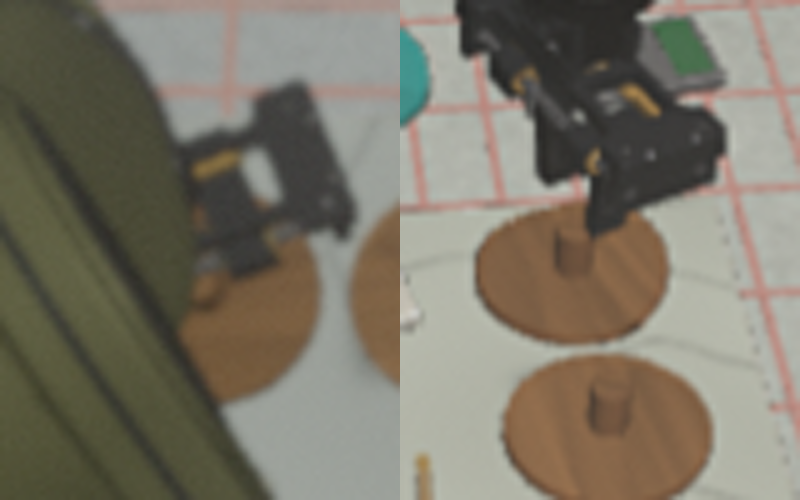

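move_arm --increments "0 0 0 -0.001 0 0.015 0.055; 0 0 0 -0.001 0 0.03 0.055; 0 0 0 -0.001 0 0.04 0.055; 0 0 0 -0.001 0 0.0455 0.055; 0 0 0 -0.001 0 0.0455 0.055; 0 0 0 -0.001 0 0.0455 0.055"

```text
time_s: 7.3
eef_pos: [0.5408, 0.2994, 0.0542]
tool_rot: [0.0, 0.98, 0.199, 0.0]
contact_force: [-0.2, -0.7, 0.3]
gripper_width: 0.621
```

```bash
python3 look.py 6
```

```text
turn [ 0.   -0.01 -0.03] shift [ 0.0466 -0.0016  0.0052] at [0.5408 0.2994 0.0542] F [-0.2  -0.73  0.29] t 7.3 w 0.6211532393340236
top 210 110
side 299 97
```

View pics/v6.png

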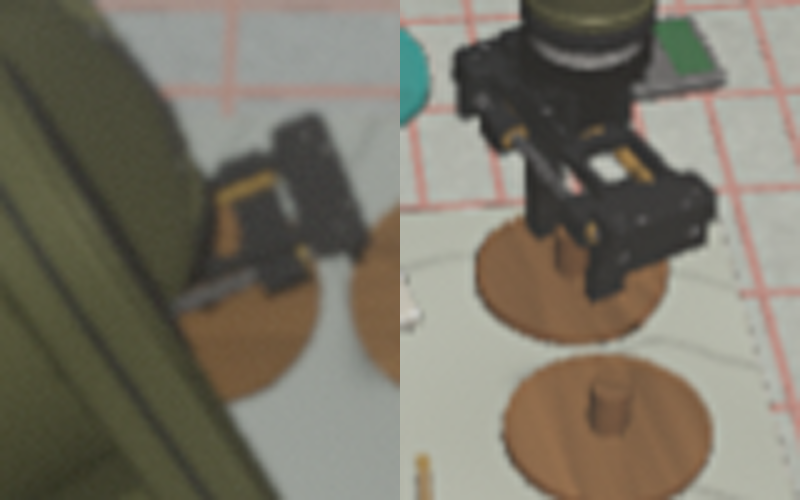

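move_arm --increments "0 0 0 0 0 0 0.035; 0 0 0 0 0 0 0.028; 0 0 0 0 0 0 0.022; 0 0 0 0 0 0 0.01; 0 0 0 0 0 0 0.01; 0 0 0 0 0 0 0.01; 0 0 0 0 0 0 0.01; 0 0 0 0 0 0 0.01"

```text
time_s: 8.2
eef_pos: [0.5406, 0.2995, 0.0544]
tool_rot: [-0.0, 0.98, 0.199, 0.0]
contact_force: [-0.5, 0.5, 2.5]
gripper_width: 0.263
```

move_arm --increments "0 0 0 0 0 -0.004 0.01; 0 0 0 0 0 -0.012 0.01; 0 0 0 0 0 -0.03 0.01; 0 0 0 0 0 -0.05 0.01; 0 0 0 0 0 -0.07 0.01; 0 0 0 0 0 -0.09 0.01; 0 0 0 0 0 -0.11 0.01; 0 0 0 0 0 -0.11 0.01; 0 0 0 0 0 -0.11 0.01"

```text
time_s: 9.1
eef_pos: [0.5405, 0.2991, 0.1643]
tool_rot: [0.0, 0.98, 0.199, 0.0]
contact_force: [-0.2, -0.3, -1.3]
gripper_width: 0.262
```

```bash
python3 look.py 7 .541 .3 .12; python3 -c "
from h import *
inc([.5,-.15,.164],23); inc([.4735,-.334,.164],23)"
```

```text
turn [ 0.01 -0.01 -0.03] shift [ 0.0468 -0.0018  0.1153] at [0.5405 0.2991 0.1643] F [-0.19 -0.27 -1.25] t 9.1 w 0.2620913521014835
top 203 110
side 294 76
turn [ 0.03  0.13 -0.02] shift [-2.119e-01  3.976e-01 -2.000e-04] at [0.5399 0.2988 0.1631] F [-0.36  0.35 -1.35] t 9.2 w 0.25898748287498335
turn [ 0.03  0.13 -0.02] shift [-3.081e-01  5.567e-01  1.000e-04] at [0.5399 0.2988 0.1631] F [-0.36  0.35 -1.35] t 9.2 w 0.25898748287498335
```

View pics/v7.png

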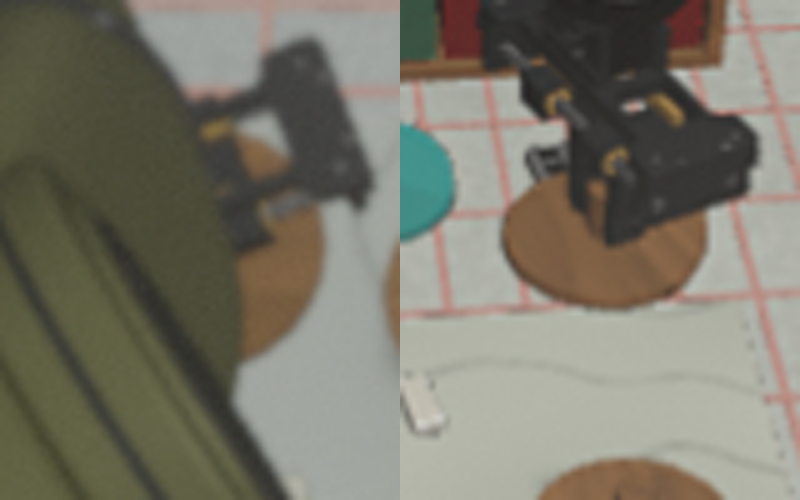

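move_arm --increments "0 0 0 -0.011 0.02 0 0.01; 0 0 0 -0.028 0.05 0 0.01; 0 0 0 -0.047 0.085 0 0.01; 0 0 0 -0.066 0.12 0 0.01; 0 0 0 -0.086 0.155 0 0.01; 0 0 0 -0.105 0.19 0 0.01; 0 0 0 -0.125 0.225 0 0.01; 0 0 0 -0.144 0.26 0 0.01; 0 0 0 -0.163 0.295 0 0.01; 0 0 0 -0.183 0.33 0 0.01; 0 0 0 -0.202 0.365 0 0.01; 0 0 0 -0.221 0.4 0 0.01; 0 0 0 -0.241 0.435 0 0.01; 0 0 0 -0.26 0.47 0 0.01; 0 0 0 -0.28 0.505 0 0.01; 0 0 0 -0.294 0.53 0 0.01; 0 0 0 -0.303 0.547 0 0.01; 0 0 0 -0.308 0.557 0 0.01; 0 0 0 -0.308 0.557 0 0.01; 0 0 0 -0.308 0.557 0 0.01"

```text
time_s: 11.2
eef_pos: [0.4746, -0.3322, 0.1638]
tool_rot: [-0.001, 0.98, 0.2, -0.0]
contact_force: [0.1, 0.1, -1.1]
gripper_width: 0.265
```

```bash
python3 look.py 8 .474 -.334 .1; python3 -c "
from h import *
inc([.4735,-.334,.0395],23)"
```

```text
turn [-0.1  -0.01  0.05] shift [ 0.3547 -0.5565  0.1158] at [ 0.4746 -0.3322  0.1638] F [ 0.14  0.1  -1.15] t 11.2 w 0.2648989995483822
top 464 141
side 304 284
turn [-0.08 -0.02  0.13] shift [-0.0023  0.0017  0.1246] at [ 0.475  -0.3317  0.1641] F [ 0.34 -0.31 -1.47] t 11.3 w 0.2621240871219989
```

View pics/top8.png

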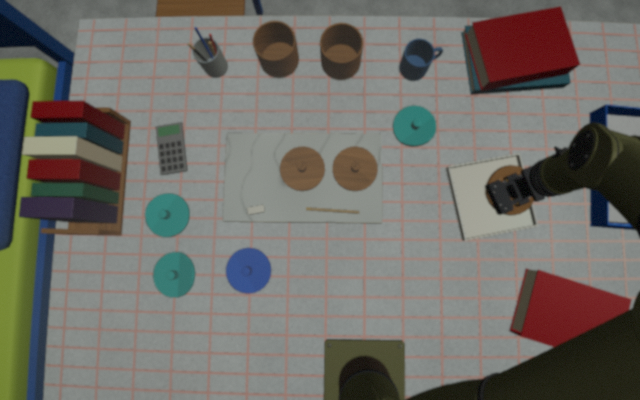

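View pics/side8.png

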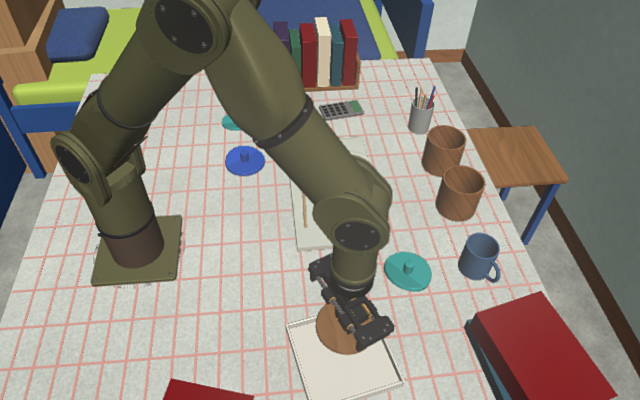

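move_arm --increments "0 0 0 -0.001 0.001 0.02 0.01; 0 0 0 -0.002 0.002 0.05 0.01; 0 0 0 -0.002 0.002 0.08 0.01; 0 0 0 -0.002 0.002 0.1 0.01; 0 0 0 -0.002 0.002 0.11 0.01; 0 0 0 -0.002 0.002 0.116 0.01; 0 0 0 -0.002 0.002 0.12 0.01; 0 0 0 -0.002 0.002 0.122 0.01; 0 0 0 -0.002 0.002 0.122 0.01; 0 0 0 -0.002 0.002 0.122 0.01"

```text
time_s: 12.3
eef_pos: [0.4737, -0.3366, 0.0429]
tool_rot: [0.0, 0.98, 0.199, 0.0]
contact_force: [-0.1, -0.1, -0.6]
gripper_width: 0.262
```

```bash
python3 look.py 9 .474 -.334 .02
```

```text
turn [ 0.05 -0.04 -0.04] shift [ 0.3564 -0.561  -0.0064] at [ 0.4737 -0.3366  0.0429] F [-0.15 -0.09 -0.63] t 12.3 w 0.2621413144122404
top 451 145
side 301 302
```

View pics/v9.png

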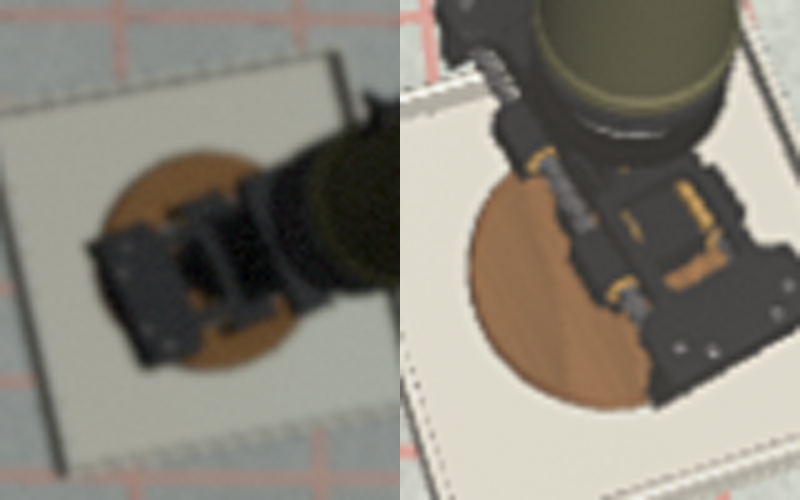

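Centred in the tray, about 3 mm above the floor. Lower the last bit slowly.

move_arm --increments "0 0 0 0 0 0.001 0.01; 0 0 0 0 0 0.002 0.01; 0 0 0 0 0 0.003 0.01; 0 0 0 0 0 0.0035 0.01; 0 0 0 0 0 0.0035 0.01; 0 0 0 0 0 0.0035 0.01"

```text
time_s: 13.0
eef_pos: [0.4734, -0.3364, 0.0393]
tool_rot: [0.0, 0.98, 0.199, 0.0]
contact_force: [-1.5, 0.4, 5.6]
gripper_width: 0.261
```

move_arm --increments "0 0 0 0 0 0 0.01; 0 0 0 0 0 -0.0005 0.028; 0 0 0 0 0 -0.0005 0.035; 0 0 0 0 0 -0.0005 0.045; 0 0 0 0 0 -0.0005 0.055; 0 0 0 0 0 -0.0005 0.055; 0 0 0 0 0 -0.0005 0.055"

```text
time_s: 13.7
eef_pos: [0.4734, -0.3363, 0.0392]
tool_rot: [-0.0, 0.98, 0.199, -0.0]
contact_force: [0.5, -0.3, -0.4]
gripper_width: 0.628
```

```bash
python3 look.py 10 .474 -.334 .02
```

```text
turn [-0.    0.   -0.03] shift [ 0.3567 -0.5606 -0.0098] at [ 0.4734 -0.3363  0.0392] F [ 0.54 -0.35 -0.42] t 13.7 w 0.6281769087533449
top 451 145
side 301 302
```

View pics/v10.png

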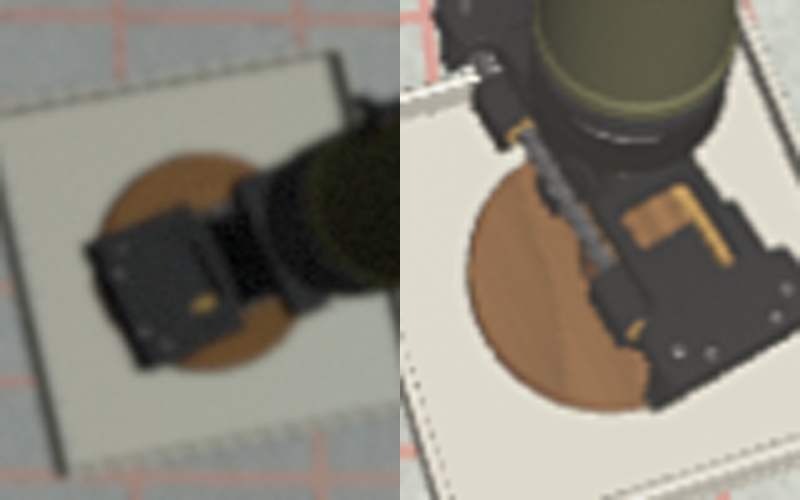

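Released; rise straight, then move aside to see.

move_arm --increments "0 0 0 0 0 -0.01 0.055; 0 0 0 0 0 -0.03 0.055; 0 0 0 0 0 -0.06 0.055; 0 0 0 0 0 -0.1 0.055; 0 0 0 0 0 -0.15 0.055; 0 0 0 0 0 -0.2 0.055; 0 0 0 -0.1 0.15 -0.2 0.055; 0 0 0 -0.1 0.15 -0.2 0.055; 0 0 0 -0.1 0.15 -0.2 0.055; 0 0 0 -0.1 0.15 -0.2 0.055; 0 0 0 -0.1 0.15 -0.2 0.055; 0 0 0 -0.1 0.15 -0.2 0.055; 0 0 0 -0.1 0.15 -0.2 0.055"

```text
time_s: 15.1
eef_pos: [0.4409, -0.5114, 0.2397]
tool_rot: [-0.001, 0.98, 0.2, 0.001]
contact_force: [0.1, -0.4, -0.6]
gripper_width: 0.623
```

```bash
python3 look.py 11 .474 -.334 .02
```

```text
turn [-0.06 -0.07  0.12] shift [ 0.4565 -0.7077  0.192 ] at [ 0.4409 -0.5114  0.2397] F [ 0.14 -0.41 -0.58] t 15.1 w 0.6228059041558133
top 451 145
side 301 302
```

View pics/v11.png

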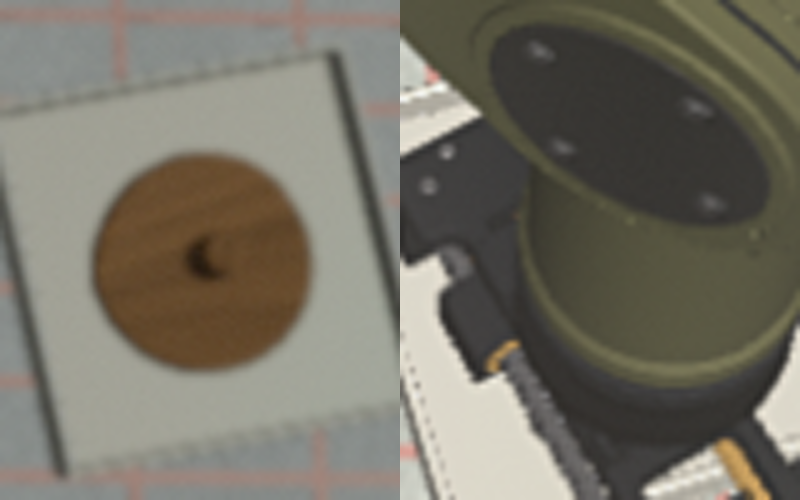

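View pics/top11.png

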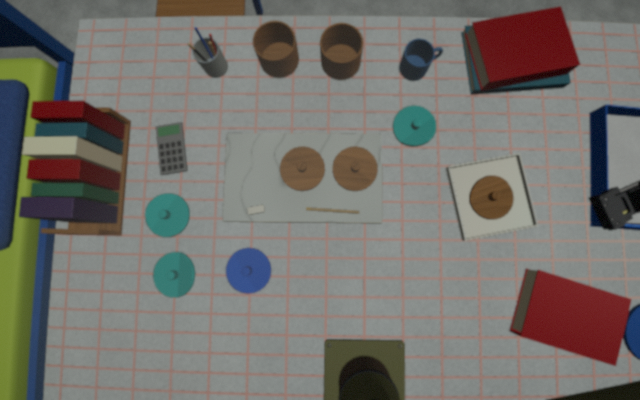

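move_arm --increments "0 0 0 0 0 0 0.055; 0 0 0 0 0 0 0.055; 0 0 0 0 0 0 0.055"

```text
time_s: 15.5
eef_pos: [0.4401, -0.5131, 0.2394]
tool_rot: [0.0, 0.98, 0.199, -0.0]
contact_force: [0.4, -0.9, 0.3]
gripper_width: 0.625
```

```bash
python3 -c "
from h import *
inc([0,0,0],23)
from bench import job_done
print(job_done())"
```

```text
turn [0.   0.   0.01] shift [-0.2045 -0.6443  0.2394] at [ 0.4401 -0.5131  0.2394] F [ 0.37 -0.89  0.35] t 15.5 w 0.6249319993288601
the job is handed in; nothing more can be done
None
```

The warped lid now lies knob up, about centred in the white tray, and the job was handed in at about 15.5 s.

- **Finding it:** The warped lid was the one at the +y end of the row, at about (0.541, 0.301) with its raised side at a yaw of about 23°. My first silhouette fit could not tell the lids apart. A shadow-like mark beside the middle lid also misled me at first. A second fit of the rim outlines in both views then separated them clearly.
- **Pressing:** With shut fingertips 46 mm out on the raised part, the fingertips stopped about 30.6 mm above the table, where 30 mm would be flat. The force read 5.7 N. I held it there for about 1 s, and the next picture showed it had rocked back to where it lay.
- **Laying it down:** I gripped the knob (opening about 23 mm against its 24 mm), lowered the lid slowly onto the tray floor until the force read about 5.6 N, then opened the fingers and rose straight up.

In the last top picture the lid is in the tray, the two flat lids are at the same pixels as at the start, and the gripper is clear of everything. The arm hid the tray from the side camera then, so only the top view, and the tool height and force at contact, confirm that it lies flat.

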